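Clear the spice carousel's tray and present the ball-lid jar

TASK

First clear the two bread crusts off the spice carousel's front tray and drop them into the open scrap caddy. Then turn the carousel gently by its centre knob until the jar with the ball on its lid stands squarely behind the pointer at the front, and finish there still gripping the knob, holding the carousel still. Leave everything else on the worktop where it is.

Things in the scene. Friction and masses are not known exactly. Their poses are not given: they have to be found in the camera images.
- stand: Fixed white stand. Origin on the turning axis at worktop height; its -x points to the front, roughly to the robot. Front tray 12 mm thick, 190 mm wide, out to 275 mm from the axis. The deck turning above it: a disc of 120 mm radius, top at 34 mm, with six fixed glass jars (44 mm across, flat lids, tops at 104 mm) evenly spaced, centres 85 mm from the axis.
- front_mark (a point): The pointer: top of a small square upright steel post (11 mm wide, 42 mm above the worktop) on the stand's tray at the front, 137 mm from the turning axis, just outside the deck.
- ball_jar (a point): Centre of the 34 mm ball on the lid of the one jar that has a ball (the other five lids are flat); 85 mm from the turning axis, 117 mm above the worktop, ball top at 134 mm. It turns with the carousel.
- carousel (a joint): Angle of the carousel, rad, growing anticlockwise seen from above. The ball jar is exactly at the front at 0 and equally at 2 pi (6.283). It turns freely either way past these values (stops only at -12 and 18), with light bearing friction (about 0.04 N m), and stays where it is left.
- knob_grip (a point): Middle of the round wooden centre knob, on the turning axis, 168 mm above the worktop: the height to grip. The knob is fixed to the carousel, 44 mm across, from 148 to 188 mm above the worktop, on an 18 mm post; it stands above all the jars and can be gripped from above at any yaw.
- crust_a: A hard bread crust, rigid, on the tray: 42 mm along its x, 30 mm along its y, 28 mm high, 11 to 22 g. Origin under its centre (12 mm above the worktop at the start). Lies about 215 mm in front of the turning axis.
- crust_b: A second, like crust, beside the first on the tray, 80 to 120 mm from it. Origin under its centre.
- caddy: The scrap caddy: grey open-topped square box, 150 x 150 mm, 120 mm high, 5 mm walls and floor, fixed to the worktop; either left or right of the tray. Origin under its centre.
- tin: Bystander, loose: closed square biscuit tin, 144 x 144 x 111 mm high, on the other side of the carousel from the caddy (the two swap sides). Origin under its centre.
- can: Bystander, loose: food can, 74 mm across, 110 mm high. Origin under its centre.
- mill: Bystander, loose: dark wooden pepper mill, 56 mm across, 162 mm high. Origin under its centre.
- salt_bowl: Bystander, loose: small bowl, 90 mm across, 40 mm high. Origin under its centre.
- spoon: Bystander, loose: wooden spoon 160 mm long lying on the worktop. Origin under its middle.

How it is judged:
On the way, in this order (a step that is already met when the one before it is completed fails the run):
1. both crusts lie in the caddy, let go (x of crust_a in the frame of caddy between -0.075 and 0.075 m and y of crust_a in the frame of caddy between -0.075 and 0.075 m and z of crust_a in the frame of caddy between -0.01 and 0.1 m and x of crust_b in the frame of caddy between -0.075 and 0.075 m and y of crust_b in the frame of caddy between -0.075 and 0.075 m and z of crust_b in the frame of caddy between -0.01 and 0.1 m and contact force between the fingers and crust_a below 0.1 N and contact force between the fingers and crust_b below 0.1 N), for 0.2 s.
2. the ball-lid jar is turned to the front pointer (y of ball_jar in the frame of stand between -0.012 and 0.012 m and x of ball_jar in the frame of stand below 0 m), for 0.2 s.
At the end, for the whole second after the job is handed in: Both crusts in the caddy; the ball on the lid within 12 mm sideways of the line from the turning axis to the front pointer, on the pointer's side; carousel slower than 0.06 rad/s; fingers gripping the knob with over 3 N, TCP within 30 mm of its grip point (all of step 2 and x of crust_a in the frame of caddy between -0.075 and 0.075 m and y of crust_a in the frame of caddy between -0.075 and 0.075 m and z of crust_a in the frame of caddy between -0.01 and 0.1 m and x of crust_b in the frame of caddy between -0.075 and 0.075 m and y of crust_b in the frame of caddy between -0.075 and 0.075 m and z of crust_b in the frame of caddy between -0.01 and 0.1 m and velocity of joint carousel between -0.06 and 0.06 rad/s and contact force between the fingers and carousel_c15 above 3 N and distance between the grasp point and knob_grip below 0.03 m); the arm keeps its last pose, push and grip.
It fails at once if a bystander (tin, can, mill, bowl, spoon) is moved more than 30 mm (distance of any of tin, can, mill, salt_bowl, spoon from where it was at the start of the episode above 0.03 m).
It fails at once if the carousel is spun faster than 6 rad/s (velocity of joint carousel above 6 rad/s or velocity of joint carousel below -6 rad/s).
It also fails if it takes over 72 s, if anything falls off the work surface, if the arm or the gripper's body presses on something with over 40 N, if the wrist force passes 120 N, or if a joint passes its speed limit or range.

ROBOT

A 6-joint arm with a two-finger parallel gripper is mounted at the origin on the work surface. World frame = base frame: x ahead of the robot, y to its left, z up, the work surface at z = 0. Lengths are in m, angles in rad, forces in N, time in s.
With the tool pointing down it reaches from about 0.275 to 0.725 m from the base axis. Payload 15.9 kg.
Tool frame: the origin (TCP) lies between the finger pads, 19 mm behind the fingertips; this is the grasp point; z points along the fingers, y is the line along which they close (so a half turn about z gives the same grasp; the last joint's range is limited). The gripper opens to 85 mm and grips with 20 to 120 N. Pads are 22 mm wide; open, the fingers measure 114 mm over their backs; the gripper's body (76 mm by 85 mm) begins 54 mm behind the grasp point. The pads swing forward as they close: fully open they stand 13 mm farther back than shut.
Start: joints at [1.258, 0.213, -0.034, 1.323, 0, 1.571], TCP at [0.154, 0.476, 0.25] pointing down, gripper open.
Joint ranges: [-2.98, 2.98], [-0.74, 1.72], [-1.14, 1.35], [-2.1, 2.04], [-1.57, 1.44], [-3.14, 3.14]. Speed limits (rad/s): [1.89, 1.89, 2.39, 2.57, 3.14, 3.14].

INTERFACE

Orientations are given as a 3x3 rotation matrix whose columns are the frame's x, y, z axes.
In Python, from bench import * gives the robot as it stands.
- The arm moves only by the tool step_arm, never from a script. Its argument "targets" is a list of rows, each a list of 2 entries, a list of its own where there are three numbers: the shift along the tool's x, y, z in m, then the turn about the tool's z in rad. In form: [[[tx, ty, tz], spin], ...]. A call has 1 to 8 rows; each row is the pose to reach, as a shift and turn from the pose commanded when the call began, along the tool's axes at that moment; what a row does not reach only later rows make up. A row lasts 1/8 s, in which the tool goes at most 62.5 mm and 10.7 degrees, less where a joint would pass 70% of its speed; a pose out of reach is approached as far as the arm can. A call with a gripper value outside its range is refused whole. "jaw" is the opening, from -1 (shut) to 1 (fully open), set as the call begins (left out, the last holds). The fingers move at their own pace and stop on an object; "force" is the grip in N (left out, the last holds). Time passes only in rows, so rows that repeat a pose let the fingers close. It gives the time, the measured TCP pose, the force, the opening and the grip force at its end, in the units of the state.
- get_obs(): the state, without advancing time (a new reading comes with each control period).
- capture(name): name is "scene" or "side" or "wrist"; returns (picture, depth): 384x512x3 uint8, blue, green, red; 384x512 float32, m along the optical axis (not along the pixel's ray), 0 where there is no reading.
- camera_params(name): a dict with "fov_y" (degrees; the focal length in pixels is half the picture's height over the tangent of half this angle, whatever the lens; pixels are square), "cx", "cy" (the principal point, pixels), "world_from_camera" (4x4, takes a point from camera to world coordinates); the wrist camera has in their place "hand_eye" (4x4, takes a point from camera to tool coordinates, whose origin is the TCP and whose axes are the flange's). Camera axes: x right, y down, z forward; pixel columns grow to the right and rows downward; lengths in m; the calibration is good to about 2 mm. A picture is of the moment at which its call begins: read the wrist's pose just before it. camera_params takes no time and is no camera call.
- hand_in(): hands the job in; it is judged then, once.
Trained networks look in the newest picture that a camera, given by its name, has taken for a name from the list of things; names that differ only in an ending like _2 or _b are one class to them, and where a whole thing is asked for, a point or a joint stands for the part that bears it (a point fixed in the world has none). Each returns a list of dicts, best first, with "confidence" (0 to 1); they miss things now and then, are a little off and sometimes report something else, mostly with a low value. They report only what shows in the picture. A call takes as long as a camera call.
- boxes_of(camera, thing): "xy" ([column, row] in pixels, amid what is visible of it).
- mark_of(camera, thing): "xy" ([column, row] in pixels: a listed point, or the origin of a listed thing).
The state is a dict: "time_s": time; "joint_positions": joint angles; "qd": joint speeds; "joint_torque": joint torques, N m; "position": TCP position; "tool_rot": TCP orientation; "contact_force": force on the tool from outside, world axes, zero at the start; "torque": the same for the moment, N m; "finger_gap": finger opening in m; "finger_force": force on a finger pad.
Only numpy, scipy, OpenCV 4.12 (cv2) and the standard library are available. Lean on these libraries where they do the work, as an engineer would, in place of code of your own. Each camera call takes 0.05 s, during which the arm holds its last target. There are 200 camera calls.

## Working session

There is one attempt and no reset: what is moved stays moved. The work goes in short steps, Python scripts to look and compute and a tool call to move; the robot and the scene stay as the last step left them, time stands still between calls to the robot, and variables do not carry over. Pictures are saved under pics/ and viewed, at most 10 in all, crops included, and the job is handed in when it is done.

Besides the shell and the picture viewer there is one more tool, called after "Call:" as name(argument=value, ...), one argument or row to a line, values as JSON. step_arm: Moves the arm, as the interface text tells. Its arguments: {"type":"object","properties":{"targets":{"type":"array","items":{"type":"array"}},"jaw":{"type":"number"},"force":{"type":"number"}},"required":["targets"]}

```bash
mkdir -p pics
cat > h.py <<'E'
from bench import *
import numpy as np, cv2
def pose():
    o=get_obs(); T=np.eye(4); T[:3,:3]=np.array(o["tool_rot"]).reshape(3,3); T[:3,3]=o["position"]; return T
def setup(cam):
    T=pose(); img,d=capture(cam); p=camera_params(cam)
    W=np.array(p["world_from_camera"]) if "world_from_camera" in p else T@np.array(p["hand_eye"])
    f=192/np.tan(np.radians(p["fov_y"])/2)
    return img,d,W,f,p["cx"],p["cy"]
def ray(c,xy):
    img,d,W,f,cx,cy=c
    return W[:3,3],W[:3,:3]@np.array([(xy[0]-cx)/f,(xy[1]-cy)/f,1])
def atz(c,xy,z):
    o,r=ray(c,xy); return o+r*(z-o[2])/r[2]
def dep(c,xy):
    o,r=ray(c,xy); return o+r*c[1][int(round(xy[1])),int(round(xy[0]))]
def cloud(c):
    img,d,W,f,cx,cy=c; v,u=np.mgrid[:384,:512]
    P=np.stack([(u-cx)/f*d,(v-cy)/f*d,d],-1)@W[:3,:3].T+W[:3,3]
    return P
E
python3 - <<'E'
from h import *
np.set_printoptions(precision=3,suppress=True)
ims=[]
for cam in("scene","side"):
    c=setup(cam); ims.append(c[0]); print(cam,c[2][:3,3])
    for t,z in(("stand",0),("front_mark",.042),("ball_jar",.117),("knob_grip",.168),("crust_a",.012),("caddy",0),("tin",0),("can",0),("mill",0),("salt_bowl",0),("spoon",0)):
        for m in mark_of(cam,t)[:3 if 'crust' in t else 2]: 
            if m["confidence"]>.2: print(t,round(m["confidence"],2),np.array(m["xy"]),atz(c,m["xy"],z))
cv2.imwrite("pics/a.png",cv2.resize(np.vstack(ims),(400,600)) if 0 else np.vstack([cv2.resize(i,(400,300)) for i in ims]))
cv2.imwrite("pics/s.png",ims[0]);cv2.imwrite("pics/d.png",ims[1])
o=get_obs();print(o["tool_rot"],o["time_s"])
E
```

```text
scene [1.173 0.242 0.933]
front_mark 0.9 [271.5 195.7] [0.543 0.01  0.042]
front_mark 0.54 [266.6 205.6] [0.581 0.01  0.042]
ball_jar 0.69 [234.4 207.9] [ 0.669 -0.044  0.117]
knob_grip 0.6 [262.6 207.6] [0.674 0.036 0.168]
crust_a 0.74 [185.5 147.8] [ 0.447 -0.333  0.012]
crust_a 0.72 [291.9 191.4] [0.483 0.052 0.012]
crust_a 0.72 [262.  182.3] [ 0.485 -0.044  0.012]
caddy 0.72 [391.  212.5] [0.436 0.342 0.   ]
caddy 0.62 [259.5 180.6] [ 0.473 -0.057  0.   ]
tin 0.63 [188.4 146.5] [ 0.429 -0.334  0.   ]
can 0.73 [153.8 227.3] [ 0.747 -0.268  0.   ]
mill 0.71 [337.4 283.3] [0.709 0.259 0.   ]
salt_bowl 0.94 [120.8 194.2] [ 0.684 -0.425  0.   ]
spoon 0.72 [383. 297.] [0.701 0.374 0.   ]
side [ 0.412 -0.709  0.655]
stand 0.89 [282.  213.4] [0.695 0.051 0.   ]
stand 0.72 [286.5 202. ] [0.726 0.101 0.   ]
front_mark 0.62 [236.4 216.8] [0.551 0.023 0.042]
ball_jar 0.58 [288. 203.] [ 0.672 -0.049  0.117]
knob_grip 0.89 [281.5 167.9] [0.683 0.039 0.168]
knob_grip 0.45 [251.3 158.2] [0.619 0.111 0.168]
crust_a 0.77 [208.7 224.7] [0.475 0.046 0.012]
crust_a 0.62 [215.3 247.6] [ 0.477 -0.049  0.012]
caddy 0.91 [187.  178.2] [0.442 0.323 0.   ]
caddy 0.44 [218.6 246.1] [ 0.487 -0.034  0.   ]
tin 0.76 [219.6 354.4] [ 0.435 -0.332  0.   ]
can 0.87 [344.5 295.5] [ 0.736 -0.271 -0.   ]
mill 0.73 [263.5 173.4] [0.704 0.28  0.   ]
salt_bowl 0.57 [358.2 367.7] [ 0.684 -0.43   0.   ]
spoon 0.67 [252.2 157.2] [0.695 0.401 0.   ]
[[-0.951  0.308 -0.   ]
 [ 0.308  0.951 -0.   ]
 [-0.    -0.    -1.   ]] 1.2
```

View pics/s.png

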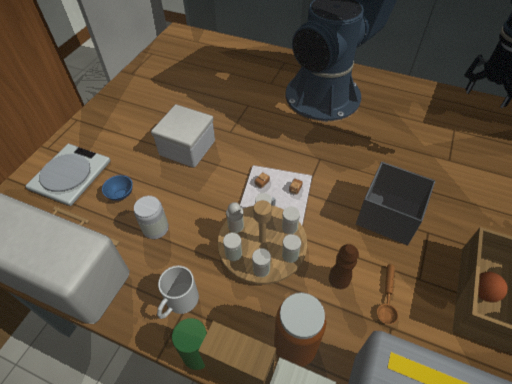

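View pics/d.png

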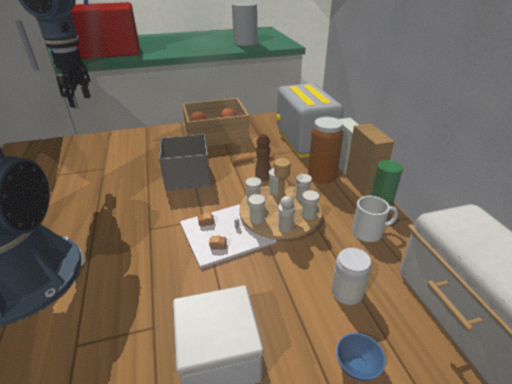

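The ball jar stands to the right of the front (scene pixel 235,210) and the caddy is at left (395,205). The crusts are on the tray at (262,180) and (296,186), and the tin is at right. The false network hits (crust on the tin, for instance) are discarded.

Call:
step_arm(
  targets=[
    [[-0.45,-0.35,0],-0.49],
    [[-0.45,-0.35,0],-0.49],
    [[-0.45,-0.35,0],-0.49],
    [[-0.45,-0.35,0],-0.49],
    [[-0.45,-0.35,0],-0.49],
    [[-0.45,-0.35,0],-0.49],
    [[-0.45,-0.35,0],-0.49],
    [[-0.45,-0.35,0],-0.49],
  ],
  jaw=1,
)

```text
time_s: 2.2
position: [0.4289, 0.0706, 0.2503]
tool_rot: [[-0.984, -0.176, 0.001], [-0.176, 0.984, 0.0], [-0.001, 0.0, -1.0]]
contact_force: [2.2, 1.3, 0.3]
finger_gap: 0.0854
finger_force: 0.0
```

```bash
cat > look.py <<'E'
from h import *
np.set_printoptions(precision=3,suppress=True)
c=setup("wrist"); cv2.imwrite("pics/w1.png",c[0])
T=pose();print(T[:3,3],get_obs()["time_s"])
for m in mark_of("wrist","crust_a")[:4]: print("crust",round(m["confidence"],2),np.array(m["xy"]),atz(c,m["xy"],.012))
for m in mark_of("wrist","front_mark")[:1]: print("fm",m["confidence"],m["xy"],atz(c,m["xy"],.042))
P=cloud(c); m=((P[...,2]>.028)&(P[...,2]<.048)&(c[1]>0)).astype(np.uint8)
n,l,s,ce=cv2.connectedComponentsWithStats(m)
for i in range(1,n):
    if s[i,4]>150:
        q=P[l==i][:,:2].astype(np.float32); r=cv2.minAreaRect(q*1000); print(ce[i],s[i,4],"xy",r[0],"size",r[1],"ang",r[2],"z",np.median(P[l==i][:,2]))
E
python3 look.py
```

```text
[0.432 0.065 0.25 ] 2.25
crust 0.84 [238.8 187.4] [0.469 0.058 0.012]
crust 0.84 [152.8 184.4] [ 0.484 -0.046  0.012]
fm 0.75 [190.4, 250.9] [0.549 0.013 0.042]
[419.156 193.471] 1344 xy (438.4906311035156, 260.5284118652344) size (3.268197774887085, 149.39892578125) ang 84.68032836914062 z 0.038318560319433925
[148.666 188.711] 941 xy (482.50921630859375, -44.79066467285156) size (30.095205307006836, 44.46830368041992) ang 73.17233276367188 z 0.03680891883219278
[237.036 190.203] 908 xy (468.28802490234375, 56.01734924316406) size (29.892988204956055, 45.1983757019043) ang 86.58135986328125 z 0.03698216511703081
[489.705 268.898] 678 xy (514.3982543945312, 369.1810302734375) size (37.79844284057617, 88.58454895019531) ang 23.222288131713867 z 0.03716926968371226
[219.991 305.787] 6315 xy (638.0703735351562, 49.5205078125) size (166.06109619140625, 182.59217834472656) ang 22.79840850830078 z 0.03416902159347246
[339.156 356.2  ] 180 xy (683.415771484375, 236.31097412109375) size (8.453393936157227, 38.84528350830078) ang 62.571224212646484 z 0.034089894400502724
```

View pics/w1.png

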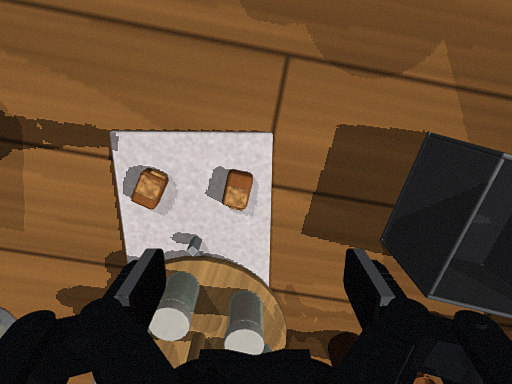

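The crusts show at (238,190) and (150,188), lying freely on the tray. The pointer post is at (193,243) and the caddy is at the right edge of the picture. The measured sizes of about 30x45 mm and top z of about 0.038 m match the given ones.

Call:
step_arm(
  targets=[
    [[-0.034,-0.014,0.05],0.235],
    [[-0.034,-0.014,0.11],0.235],
    [[-0.034,-0.014,0.16],0.235],
    [[-0.034,-0.014,0.2],0.235],
    [[-0.034,-0.014,0.216],0.235],
    [[-0.034,-0.014,0.216],0.235],
    [[-0.034,-0.014,0.216],0.235],
  ],
)

```text
time_s: 3.22
position: [0.4643, 0.0655, 0.035]
tool_rot: [[-0.998, 0.057, 0.001], [0.057, 0.998, 0.0], [-0.001, 0.0, -1.0]]
contact_force: [0.3, 0.4, 0.1]
finger_gap: 0.0855
finger_force: 0.0
```

Call:
step_arm(
  targets=[
    [[0,0,0],0],
    [[0,0,0],0],
    [[0,0,0],0],
    [[0,0,0],0],
    [[0,0,0],0],
    [[0,0,0],0],
  ],
  jaw=-1,
  force=25,
)

```text
time_s: 3.98
position: [0.4642, 0.0648, 0.0344]
tool_rot: [[-0.998, 0.058, 0.0], [0.058, 0.998, 0.0], [-0.0, 0.0, -1.0]]
contact_force: [-1.6, 0.4, 6.2]
finger_gap: 0.0295
finger_force: 25.4
```

Call:
step_arm(
  targets=[
    [[0,0,-0.06],0],
    [[0,0.01,-0.12],0],
    [[0.01,0.06,-0.16],0],
    [[0.02,0.12,-0.16],0],
    [[0.03,0.18,-0.16],0],
    [[0.04,0.24,-0.16],0],
    [[0.04,0.27,-0.16],0],
    [[0.04,0.27,-0.16],0],
  ],
)

```text
time_s: 4.97
position: [0.4392, 0.3385, 0.1936]
tool_rot: [[-0.998, 0.055, -0.0], [0.055, 0.998, -0.0], [0.0, -0.0, -1.0]]
contact_force: [-0.4, -0.4, -0.1]
finger_gap: 0.0298
finger_force: 25.0
```

Run:
```python
from h import *
np.set_printoptions(precision=3,suppress=True)
print(pose()[:3,3],get_obs()["finger_gap"])
c=setup("side");P=cloud(c)
m=((abs(P[...,2]-.12)<.006)&(P[...,1]>.2)&(P[...,1]<.45)&(P[...,0]<.56)&(P[...,0]>.33)).astype(np.uint8)
q=P[m>0][:,:2].astype(np.float32);print(len(q),cv2.minAreaRect(q*1000))
c=setup("scene");P=cloud(c)
m=((abs(P[...,2]-.12)<.006)&(P[...,1]>.2)&(P[...,1]<.45)&(P[...,0]<.56)&(P[...,0]>.33)).astype(np.uint8)
q=P[m>0][:,:2].astype(np.float32);print(len(q),cv2.minAreaRect(q*1000))
```

```text
[0.439 0.338 0.194] 0.029843675391016143
241 ((444.45306396484375, 334.2725830078125), (154.94960021972656, 149.93946838378906), 85.49021911621094)
424 ((448.4026184082031, 335.9527282714844), (150.47369384765625, 154.13436889648438), 85.36910247802734)
```

Call:
step_arm(
  targets=[
    [[-0.006,0,0.05],0],
    [[-0.006,0,0.09],0],
    [[-0.006,0,0.1],0],
    [[-0.006,0,0.1],0],
  ],
)

```text
time_s: 5.58
position: [0.4459, 0.3358, 0.0947]
tool_rot: [[-0.998, 0.059, 0.0], [0.059, 0.998, -0.0], [-0.0, -0.0, -1.0]]
contact_force: [-0.7, -0.6, -0.1]
finger_gap: 0.0296
finger_force: 25.0
```

Call:
step_arm(
  targets=[
    [[0,0,0],0],
    [[0,0,0],0],
    [[0,0,0],0],
  ],
  jaw=0.1,
)

```text
time_s: 5.95
position: [0.4459, 0.3366, 0.0947]
tool_rot: [[-0.998, 0.058, 0.001], [0.058, 0.998, 0.001], [-0.001, 0.001, -1.0]]
contact_force: [0.4, 0.6, -0.9]
finger_gap: 0.0467
finger_force: 0.0
```

Call:
step_arm(
  targets=[
    [[0,0,-0.06],0],
    [[0,0,-0.12],0],
    [[0,0,-0.14],0],
  ],
)

```text
time_s: 6.32
position: [0.4466, 0.3371, 0.2382]
tool_rot: [[-0.998, 0.058, 0.004], [0.058, 0.998, 0.003], [-0.004, 0.003, -1.0]]
contact_force: [-0.2, 0.3, -0.2]
finger_gap: 0.0469
finger_force: 0.0
```

Call:
step_arm(
  targets=[
    [[-0.0585,-0.378,0],0.235],
    [[-0.0585,-0.378,0],0.235],
    [[-0.0585,-0.378,0],0.235],
    [[-0.0585,-0.378,0],0.235],
    [[-0.0585,-0.378,0.05],0.235],
    [[-0.0585,-0.378,0.09],0.235],
    [[-0.0585,-0.378,0.11],0.235],
    [[-0.0585,-0.378,0.11],0.235],
  ],
  jaw=1,
)

```text
time_s: 7.32
position: [0.4803, -0.0459, 0.1215]
tool_rot: [[-0.957, 0.291, -0.005], [0.291, 0.957, 0.0], [0.005, -0.001, -1.0]]
contact_force: [0.0, 0.4, 0.4]
finger_gap: 0.0855
finger_force: 0.0
```

Call:
step_arm(
  targets=[
    [[0,0,0.04],0],
    [[0,0,0.07],0],
    [[0,0,0.09],0],
    [[0,0,0.09],0],
  ],
)

```text
time_s: 7.82
position: [0.482, -0.0437, 0.0341]
tool_rot: [[-0.958, 0.288, -0.001], [0.288, 0.958, 0.0], [0.001, -0.0, -1.0]]
contact_force: [0.5, -0.2, 0.5]
finger_gap: 0.0854
finger_force: 0.0
```

Call:
step_arm(
  targets=[
    [[0,0,0],0],
    [[0,0,0],0],
    [[0,0,0],0],
    [[0,0,0],0],
    [[0,0,0],0],
    [[0,0,0],0],
  ],
  jaw=-1,
  force=25,
)

```text
time_s: 8.57
position: [0.4826, -0.0444, 0.0347]
tool_rot: [[-0.957, 0.289, 0.001], [0.289, 0.957, -0.0], [-0.001, 0.0, -1.0]]
contact_force: [-2.0, 0.7, 8.4]
finger_gap: 0.0293
finger_force: 25.5
```

Call:
step_arm(
  targets=[
    [[0,0,-0.06],0],
    [[0,0,-0.12],0],
    [[0.02,0.05,-0.16],0],
    [[0.145,0.353,-0.16],-0.23],
    [[0.145,0.353,-0.16],-0.23],
    [[0.145,0.353,-0.16],-0.23],
    [[0.145,0.353,-0.16],-0.23],
    [[0.145,0.353,-0.16],-0.23],
  ],
)

```text
time_s: 9.57
position: [0.4466, 0.3186, 0.1943]
tool_rot: [[-0.998, 0.063, 0.001], [0.063, 0.998, 0.0], [-0.001, 0.0, -1.0]]
contact_force: [0.9, 0.0, -0.5]
finger_gap: 0.0295
finger_force: 25.2
```

Call:
step_arm(
  targets=[
    [[0,0.015,0],0],
    [[0,0.015,0.05],0],
    [[0,0.015,0.09],0],
    [[0,0.015,0.09],0],
  ],
)

```text
time_s: 10.07
position: [0.4467, 0.3298, 0.1019]
tool_rot: [[-0.998, 0.063, -0.004], [0.063, 0.998, -0.003], [0.004, -0.003, -1.0]]
contact_force: [0.5, 0.1, 0.3]
finger_gap: 0.0294
finger_force: 25.2
```

Call:
step_arm(
  targets=[
    [[0,0,0],0],
    [[0,0,0],0],
    [[0,0,0],0],
  ],
  jaw=0.1,
)

```text
time_s: 10.45
position: [0.4486, 0.3318, 0.1051]
tool_rot: [[-0.998, 0.063, 0.001], [0.063, 0.998, 0.001], [-0.001, 0.001, -1.0]]
contact_force: [-0.1, -0.5, 0.4]
finger_gap: 0.047
finger_force: 0.0
```

Call:
step_arm(
  targets=[
    [[0,0,-0.06],0],
    [[0,0,-0.12],0],
    [[0,0,-0.18],0],
    [[0,0,-0.18],0],
  ],
  jaw=1,
)

```text
time_s: 10.95
position: [0.4495, 0.3326, 0.2892]
tool_rot: [[-0.998, 0.063, 0.007], [0.063, 0.998, 0.005], [-0.006, 0.005, -1.0]]
contact_force: [0.9, -0.8, -0.4]
finger_gap: 0.0855
finger_force: 0.0
```

```bash
cat > k.py <<'E'
from h import *
np.set_printoptions(precision=4,suppress=True)
print(pose()[:3,3],get_obs()["time_s"],get_obs()["joint_positions"])
w=setup("wrist"); s=setup("side"); sc=setup("scene")
for n,c in(("wrist",w),("side",s),("scene",sc)):
    for t,z in(("crust_a",.005),("front_mark",.042),("ball_jar",.117),("knob_grip",.168)):
        for m in mark_of(n,t)[:2]:
            if m["confidence"]>.4: print(n,t,round(m["confidence"],2),np.array(m["xy"]),atz(c,m["xy"],z)[:2])
for n,c in(("side",s),("scene",sc)):
    P=cloud(c); near=np.hypot(P[...,0]-.68,P[...,1]-.037)<.2
    k=near&(abs(P[...,2]-.168)<.018)&(np.hypot(P[...,0]-.68,P[...,1]-.037)<.05); b=near&(P[...,2]>.108)&(P[...,2]<.14)&(np.hypot(P[...,0]-.68,P[...,1]-.037)>.05)&(np.hypot(P[...,0]-.68,P[...,1]-.037)<.125)
    for nm,mm,r in(("knob",k,.022),("ball",b,.017)):
        q=P[mm]
        if len(q)>10:
            from scipy.optimize import least_squares
            zc=.117
            f=(lambda p:np.hypot(q[:,0]-p[0],q[:,1]-p[1])-r) if nm=="knob" else (lambda p:np.linalg.norm(q-[p[0],p[1],zc],axis=1)-r)
            if nm=="knob": q=q[q[:,2]<.184]
            print(n,nm,len(q),q.mean(0),least_squares(f,q.mean(0)[:2],loss="soft_l1",f_scale=.003).x)
cv2.imwrite("pics/"+__import__('sys').argv[1],w[0]);cv2.imwrite("pics/sc_"+__import__('sys').argv[1],sc[0])
E
python3 k.py w2.png
```

```text
[0.4495 0.3326 0.2892] 10.95 [0.637  0.3302 0.2196 1.4518 0.     0.6998]
wrist crust_a 0.84 [252.4 153.8] [0.457  0.3302]
wrist crust_a 0.73 [256.  152.2] [0.4551 0.3351]
wrist front_mark 0.79 [ 18.3 241. ] [0.5461 0.0141]
side crust_a 0.5 [285.5 200.5] [0.7234 0.1026]
side front_mark 0.88 [238.1 220.8] [0.5513 0.0049]
side ball_jar 0.89 [285.9 202.4] [ 0.6681 -0.0452]
side knob_grip 0.61 [281.1 170. ] [0.6785 0.0292]
scene crust_a 0.61 [385.9 209. ] [0.4338 0.325 ]
scene front_mark 0.57 [274.1 199.8] [0.5537 0.0221]
scene ball_jar 0.81 [233.1 210.2] [ 0.6771 -0.0442]
scene knob_grip 0.77 [261.8 209.8] [0.6805 0.0369]
scene knob_grip 0.74 [188.1 146.7] [ 0.5637 -0.2307]
side knob 175 [0.6774 0.0228 0.1674] [0.6834 0.0395]
side ball 136 [ 0.6668 -0.0529  0.1236] [ 0.67   -0.0445]
scene knob 146 [0.7009 0.0458 0.1683] [0.6851 0.0392]
scene ball 141 [ 0.6807 -0.0361  0.1253] [ 0.6725 -0.044 ]
```

View pics/w2.png

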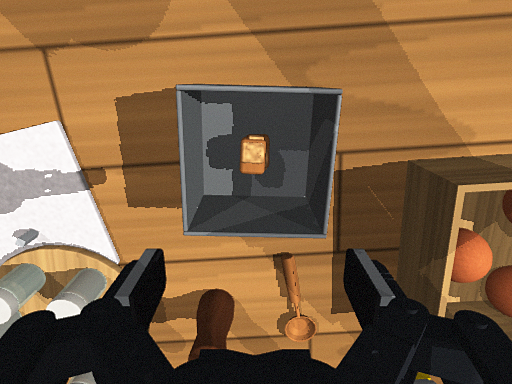

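View pics/sc_w2.png

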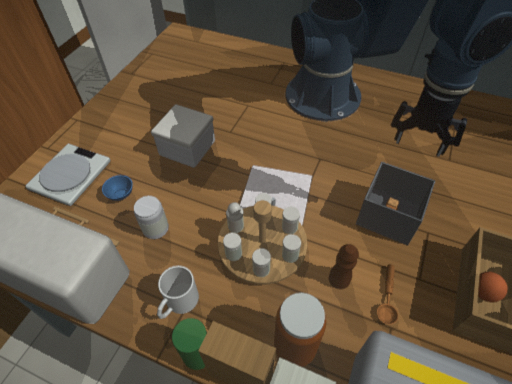

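Both crusts lie in the caddy (wrist picture around (254,155), one seems to rest on the other), and the tray is empty. The bystanders have not moved. The knob is at (0.684, 0.039), and the ball's measured radius from the axis is 84 mm, which agrees with the given 85 mm.

Call:
step_arm(
  targets=[
    [[-0.2525,-0.278,0.01],0],
    [[-0.2525,-0.278,0.01],0],
    [[-0.2525,-0.278,0.01],0],
    [[-0.2525,-0.278,0.01],0],
    [[-0.2525,-0.278,0.02],0],
    [[-0.2525,-0.278,0.02],0],
    [[-0.2525,-0.278,0.02],0],
    [[-0.2525,-0.278,0.02],0],
  ],
  jaw=1,
)

```text
time_s: 12.7
position: [0.6825, 0.0383, 0.2636]
tool_rot: [[-0.998, 0.063, -0.0], [0.063, 0.998, 0.0], [0.0, 0.0, -1.0]]
contact_force: [-0.9, 0.2, 0.1]
finger_gap: 0.0853
finger_force: 0.0
```

Run:
```python
from h import *
np.set_printoptions(precision=4,suppress=True)
T=pose();print(T,get_obs()["joint_positions"])
c=setup("wrist")
for t,z in(("front_mark",.042),("ball_jar",.117),("knob_grip",.168)):
    for m in mark_of("wrist",t)[:1]: print(t,m["confidence"],m["xy"],atz(c,m["xy"],z))
P=cloud(c); m=(P[...,2]>.007)&(P[...,2]<.017)&(c[1]>0)&(c[0].min(2)>110)
n,l,s,ce=cv2.connectedComponentsWithStats(m.astype(np.uint8)); i=1+np.argmax(s[1:,4])
q=P[l==i][:,:2].astype(np.float32);print(len(q),cv2.minAreaRect(q*1000))
```

```text
[[-0.998   0.0632 -0.0004  0.6825]
 [ 0.0632  0.998   0.0002  0.0383]
 [ 0.0005  0.0002 -1.      0.2636]
 [ 0.      0.      0.      1.    ]] [0.0559 0.6419 0.6449 1.5742 0.0002 0.1192]
front_mark 0.57 [223.1, 32.4] [0.5497 0.0146 0.042 ]
ball_jar 0.81 [163.5, 172.7] [ 0.6707 -0.0436  0.117 ]
knob_grip 0.87 [254.8, 200.8] [0.6836 0.0376 0.168 ]
10795 ((549.1754760742188, 15.790618896484375), (110.17062377929688, 191.52267456054688), 8.156097412109375)
```

Call:
step_arm(
  targets=[
    [[-0.001,0,0.04],0],
    [[-0.001,0,0.08],0],
    [[-0.001,0,0.095],0],
    [[-0.001,0,0.095],0],
  ],
)

```text
time_s: 13.4
position: [0.6832, 0.0386, 0.1692]
tool_rot: [[-0.998, 0.062, -0.001], [0.062, 0.998, -0.0], [0.001, -0.0, -1.0]]
contact_force: [0.2, 1.4, 0.1]
finger_gap: 0.0859
finger_force: 0.0
```

Call:
step_arm(
  targets=[
    [[0,0,0],0],
    [[0,0,0],0],
    [[0,0,0],0],
    [[0,0,0],0],
    [[0,0,0],0],
    [[0,0,0],0],
  ],
  jaw=-1,
  force=30,
)

```text
time_s: 14.15
position: [0.6842, 0.0389, 0.1702]
tool_rot: [[-0.998, 0.062, 0.002], [0.062, 0.998, 0.001], [-0.002, 0.002, -1.0]]
contact_force: [-0.3, 3.6, 6.6]
finger_gap: 0.0433
finger_force: 30.5
```

Gripped at 43 mm. Now I turn clockwise about 1.25 rad at a modest speed.

Call:
step_arm(
  targets=[
    [[0,0,0],0.06],
    [[0,0,0],0.15],
    [[0,0,0],0.25],
    [[0,0,0],0.35],
    [[0,0,0],0.45],
    [[0,0,0],0.55],
    [[0,0,0],0.62],
    [[0,0,0],0.65],
  ],
)

```text
time_s: 15.15
position: [0.6842, 0.0388, 0.1702]
tool_rot: [[-0.756, 0.655, 0.002], [0.655, 0.756, 0.001], [-0.001, 0.002, -1.0]]
contact_force: [-1.3, 3.8, 7.1]
finger_gap: 0.0434
finger_force: 30.5
```

Call:
step_arm(
  targets=[
    [[0,0,0],0.06],
    [[0,0,0],0.15],
    [[0,0,0],0.25],
    [[0,0,0],0.35],
    [[0,0,0],0.45],
    [[0,0,0],0.55],
    [[0,0,0],0.59],
    [[0,0,0],0.6],
  ],
)

```text
time_s: 16.15
position: [0.6841, 0.0387, 0.1702]
tool_rot: [[-0.255, 0.967, 0.002], [0.967, 0.255, 0.001], [0.0, 0.002, -1.0]]
contact_force: [-2.0, 3.7, 7.3]
finger_gap: 0.0432
finger_force: 30.6
```

```bash
python3 k.py w3.png
```

```text
[0.6841 0.0387 0.1702] 16.15 [0.0561 0.6313 0.3913 1.329  0.0008 1.3694]
wrist front_mark 0.65 [ 90.  173.9] [0.5483 0.0129]
wrist ball_jar 0.86 [119.6 211.5] [0.602  0.0241]
wrist knob_grip 0.71 [255.  269.3] [0.684  0.0375]
side front_mark 0.69 [236.4 220.1] [0.5475 0.0091]
side ball_jar 0.7 [254.  192.2] [0.6014 0.0207]
side knob_grip 0.67 [281.9 166.2] [0.6868 0.0469]
scene crust_a 0.53 [389.  209.8] [0.4331 0.3339]
scene front_mark 0.57 [272.6 197.7] [0.5484 0.0154]
scene ball_jar 0.63 [267.2 196.6] [0.6031 0.02  ]
scene knob_grip 0.7 [263.1 206.1] [0.6692 0.0356]
scene knob_grip 0.59 [184.9 147.2] [ 0.5688 -0.2379]
side knob 241 [0.679  0.0242 0.1689] [0.6807 0.0384]
side ball 122 [0.597  0.0166 0.1233] [0.5996 0.026 ]
scene knob 69 [0.7028 0.0547 0.1679] [0.6977 0.0376]
scene ball 59 [0.6123 0.0383 0.1229] [0.6101 0.0491]
```

View pics/sc_w3.png

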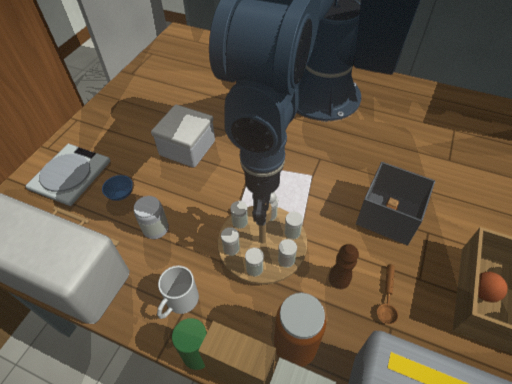

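The ball jar stands behind the pointer. Both lines from the axis lie at about 10° and agree to within roughly 2 mm. I let it settle, then hand in.

Call:
step_arm(
  targets=[
    [[0,0,0],0],
    [[0,0,0],0],
    [[0,0,0],0],
    [[0,0,0],0],
  ],
)

```text
time_s: 17.4
position: [0.6841, 0.0387, 0.1702]
tool_rot: [[-0.255, 0.967, 0.002], [0.967, 0.255, 0.001], [0.0, 0.002, -1.0]]
contact_force: [-2.8, 4.0, 7.9]
finger_gap: 0.0434
finger_force: 30.6
```

```bash
python3 -c "
from bench import *
print(hand_in())"
```

```text
the job is handed in; nothing more can be done
None
```

I handed the job in at about 17 s: both crusts are in the caddy, the ball jar is lined up with the pointer to within about 2 mm, and the gripper is still holding the knob at about 30 N; the hand-in returned no verdict.

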